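# Slide the tall paint crate into its bay and close the keeper

### The job

Push the tall plywood paint crate into its wooden bay until it sits square and flush against the back board, pushing low near its base so that it slides upright and never tips. Then push the red keeper bar all the way shut across the front of the crate. Grip and lift nothing, and leave the pots, jars and brush where they are.

Things in the scene. Friction and masses are not known exactly. Their poses are not given: they have to be found in the camera images.
- crate: Tall plywood crate of paint bottles (bright tops), low tray along its near side: 124 mm deep (its x), 130 mm wide (y), 0.8 to 1.25 kg, loose. Origin: centre of its underside, x into the bay, z up. The tall box, x = -14 to +62 mm, is 202 mm high. Starts 100 to 145 mm short of parked, up to 10 mm off the bay's centre line, 0.15 rad askew. Slides under 4 to 12 N; pushed above 60 to 95 mm it tips.
- crate_push (a point): Centre of the near face of the crate's low tray (crate x = -62 mm), 20 mm above the table: push here along the crate's +x. The face is flat, 130 mm wide, from the table to 37 mm up. The tray reaches 48 mm out in front of the tall box, so fingers pointing straight down fit, the gripper's body above the tray.
- bay: Fixed low wooden bay, open towards its -x. Origin: on the table, at the centre of the parked crate's underside; x points into the bay (the way to push), z up; parked, the crate has the bay's position and yaw. Side kerbs 25 mm high with inner faces at y = +85 and -85 mm, from x = -29 mm to the back board. A yellow line at x = -64 mm shows where the crate's near face comes.
- bay_back (a point): Middle of the back board's front face, at x = +62 mm of the bay frame, 30 mm above the table. The board is 60 mm high, 260 mm wide and rigid; the parked crate's far face lies flat against it.
- keeper (a joint): Angle of the red keeper bar about its upright pivot. 0 = shut (a stop): it points along the bay's -y, across the near face of the parked crate, 8 mm of air between. 1.57: it points along the bay's -x, away from the bay; at angle a along (-sin a, -cos a) of the bay frame. Starts open at 1.75 to 2.1. Stays where it is left; turns under about 1 N at the tip.
- keeper_pivot (a point): Upright pivot axis of the keeper bar, at x = -78, y = +105 mm of the bay frame, at the bar's mid height, 27.5 mm above the table. A 10 mm high strip along the outside of the kerb (y = +103 to +121 mm) carries it.
- keeper_tip (a point): Rounded free end of the red keeper bar, on its centre line, 100 mm from the pivot, 27.5 mm above the table. The bar is 16 mm thick and spans heights 12 to 43 mm.
- pot_big: Bystander: brown flowerpot with painted flowers, 170 mm across, 150 mm high; origin under its centre.
- pot_small: Bystander: brown flowerpot, 110 mm across, 95 mm high; origin under its centre.
- paint_jar: Bystander: small paint jar with yellow cap, 52 mm across, 60 mm high, beside the bay on its -y side; origin under its centre.
- glaze_can: Bystander: small blue can, 48 mm across, 65 mm high, beside the bay on its +y side; origin under its centre.
- water_cup: Bystander: white water cup, 72 mm across, 90 mm high; origin under its centre.
- paint_tub: Bystander: shallow black tub, 80 mm across, 35 mm high; origin under its centre.
- brush: Bystander: paint brush lying on the table, 200 mm long; origin at the middle of its underside.

How it is judged:
On the way, in this order (a step that is already met when the one before it is completed fails the run):
1. the crate stands square and flush against the back board of the bay, the keeper still open (x of crate in the frame of bay between -0.006 and 0.006 m and y of crate in the frame of bay between -0.025 and 0.025 m and angle between the x axis of crate and the x axis of bay, either way round below 0.07 rad and angle between crate's own z axis and vertical below 0.04 rad and value of joint keeper above 0.5 rad), for 0.2 s.
2. the keeper bar is shut across the crate (value of joint keeper below 0.1 rad), for 0.2 s.
At the end, for the whole second after the job is handed in: The crate stands upright in the bay, at rest, within 6 mm of the back board and 0.07 rad of square, and the keeper bar is within 0.1 rad of fully shut (x of crate in the frame of bay between -0.006 and 0.006 m and y of crate in the frame of bay between -0.025 and 0.025 m and angle between the x axis of crate and the x axis of bay, either way round below 0.07 rad and angle between crate's own z axis and vertical below 0.04 rad and value of joint keeper below 0.1 rad and linear speed of crate below 0.01 m/s); the robot touches nothing.
It fails at once if the crate tips by more than 0.12 rad (angle between crate's own z axis and vertical above 0.12 rad).
It fails at once if the crate is lifted off the table (more than 12 mm) (height (world z) of crate above 0.012 m).
It fails at once if a bystander is moved by more than 30 mm (distance of any of pot_big, pot_small, paint_jar, glaze_can, water_cup, paint_tub, brush from where it was at the start of the episode above 0.03 m).
It also fails if it takes over 64 s, if anything falls off the work surface, if the arm or the gripper's body presses on something with over 40 N, if the wrist force passes 120 N, or if a joint passes its speed limit or range.

### The arm

A 6-joint arm with a two-finger parallel gripper is mounted at the origin on the work surface. World frame = base frame: x ahead of the robot, y to its left, z up, the work surface at z = 0. Lengths are in m, angles in rad, forces in N, time in s.
With the tool pointing down it reaches from about 0.3 to 0.775 m from the base axis. Payload 14.6 kg.
Tool frame: the origin (TCP) lies midway between the tips of the shut fingers; the grasp point (between the pads) lies 19 mm behind it; z points along the fingers, y is the line along which they close (so a half turn about z gives the same grasp; the last joint's range is limited). The gripper opens to 94 mm and grips with 3 to 60 N. Pads are 16 mm wide; open, the fingers measure 119 mm over their backs; the gripper's body (75 mm by 177 mm) begins 78 mm behind the grasp point.
Start: joints at [1.262, 0.3, 1.521, -0, 1.321, -0.067], TCP at [0.132, 0.534, 0.205] pointing down, gripper open.
Joint ranges: [-3.03, 3.03], [-0.79, 2.21], [0.23, 2.52], [-1.04, 4.18], [0, 3.07], [-2.55, 2.55]. Speed limits (rad/s): [2.22, 2.22, 2.57, 3.14, 3.14, 3.14].

### API

Orientations are given as [roll, pitch, yaw] about the fixed x, y, z axes, in that order (R = Rz(yaw) Ry(pitch) Rx(roll)).
In Python, from station import telemetry, optics, ctrl gives the robot as it stands.
- The arm moves only by the tool carry_out, never from a script. Its argument "plan" is a list that holds one entry, the list of rows, each a list of 7 numbers: the shift along the tool's x, y, z in mm, then the turn, a rotation vector about the tool's x, y, z in rad, then the finger opening in mm, from 0 to 94. A call has 1 to 20 rows; each row shifts and turns the commanded pose from where the row before left it, along the tool's axes as they then stand; what a row does not reach is not made up. A row lasts 1/12 s, in which the tool goes at most 41.7 mm and 7.16 degrees, less where a joint would pass 70% of its speed; a pose out of reach is approached as far as the arm can. A call with a gripper value outside its range is refused whole. The fingers move at their own pace and stop on an object; "squeeze" is the grip in N (left out, the last holds). Time passes only in rows, so rows that do not move let the fingers close. It gives the time, the measured TCP pose, the force, the opening and the grip force at its end, in the units of the state.
- telemetry.get_obs(): the state, without advancing time (a new reading comes with each control period).
- optics.camera(name): name is "scene" or "side" or "wrist"; returns a dict with "pixels" (420x560x3 uint8, red, green, blue), "intrinsics" (3x3 intrinsics, pixels), "origin" and "rotation" of the camera in the world. Camera axes: x right, y down, z forward; pixel columns grow to the right and rows downward; lengths in m; the calibration is good to about 2 mm. A picture is of the moment at which its call begins. There is no depth.
- ctrl.hand_in(): hands the job in; it is judged then, once.
The state is a dict: "time_s": time; "qpos": joint angles; "joint_vel": joint speeds; "tau": joint torques, N m; "ee_pos": TCP position; "eef_rot": TCP orientation; "force": force on the tool from outside, world axes, zero at the start; "moment": the same for the moment, N m; "grip_width": finger opening in m; "grip_force": force on a finger pad.
Only numpy, scipy, OpenCV 4.12 (cv2) and the standard library are available. Lean on these libraries where they do the work, as an engineer would, in place of code of your own. Each camera call takes 0.05 s, during which the arm holds its last target. There are 200 camera calls.

## Working session

There is one attempt and no reset: what is moved stays moved. The work goes in short steps, Python scripts to look and compute and a tool call to move; the robot and the scene stay as the last step left them, time stands still between calls to the robot, and variables do not carry over. Pictures are saved under pics/ and viewed, at most 10 in all, crops included, and the job is handed in when it is done.

Besides the shell and the picture viewer there is one more tool, called as name([rows], argument=value, ...), one row to a line, values as JSON. carry_out: Moves the arm, as the interface text tells. Its arguments: {"type":"object","properties":{"plan":{"type":"array","items":{"type":"array","items":{"type":"array","items":{"type":"number"}}}},"squeeze":{"type":"number"}},"required":["plan"]}

```bash
mkdir -p pics; cat > h.py <<'E'
from station import telemetry, optics, ctrl
import numpy as np, cv2
def snap(n,f):
    c=optics.camera(n); cv2.imwrite('pics/'+f,c['pixels'][:,:,::-1])
    np.savez('pics/'+f+'.npz',K=c['intrinsics'],o=c['origin'],R=c['rotation'],im=c['pixels'])
def ray(f,u,v):
    d=np.load('pics/'+f+'.npz'); return d['o'],d['R']@np.linalg.inv(d['K'])@[u,v,1]
def at(f,u,v,z):
    o,r=ray(f,u,v); return (o+r*(z-o[2])/r[2]).round(4)
def tri(f1,p1,f2,p2):
    o1,a=ray(f1,*p1);o2,b=ray(f2,*p2)
    s=np.linalg.lstsq(np.c_[a,-b],o2-o1,rcond=None)[0]
    return ((o1+a*s[0]+o2+b*s[1])/2).round(4), np.linalg.norm(o1+a*s[0]-o2-b*s[1]).round(4)
def proj(f,p):
    d=np.load('pics/'+f+'.npz'); q=d['K']@d['R'].T@(np.array(p)-d['o']); return q[:2]/q[2]
E
python3 - <<'E'
from h import *
for n in ['scene','side','wrist']: snap(n,n+'0.png')
for n in ['scene','side','wrist']:
    d=np.load(f'pics/{n}0.png.npz');print(n,d['o'],d['R'][:,2])
o=telemetry.get_obs();print(o['ee_pos'],o['eef_rot'],o['grip_width'],o['time_s'])
a=[cv2.resize(cv2.imread(f'pics/{n}0.png'),(800,600),interpolation=2) for n in ['scene','side']]
for n,x in zip('ab',a): cv2.imwrite(f'pics/{n}.png',x)
E
```

```text
Traceback (most recent call last):
IndexError: too many indices for array: array is 1-dimensional, but 2 were indexed
```

```bash
python3 - <<'E'
from h import *
for n in ['scene','side','wrist']:
    d=np.load(f'pics/{n}0.png.npz');print(n,d['o'],d['R'],d['K'].shape)
o=telemetry.get_obs();print(o['ee_pos'],o['eef_rot'],o['grip_width'],o['time_s'])
a=[cv2.resize(cv2.imread(f'pics/{n}0.png'),(800,600),interpolation=2) for n in ['scene','side']]
for n,x in zip('ab',a): cv2.imwrite(f'pics/{n}.png',x)
E
```

```text
scene [ 1.14235706 -0.7237722   1.28733212] [-2.47390775  0.0044142   0.70371832] (3, 3)
side [-0.29934662 -0.87287124  1.17894135] [-2.3161821  -0.01968901 -0.72986623] (3, 3)
wrist [0.05586138 0.55206559 0.38448454] [2.87259335e+00 1.96174184e-03 1.32948612e+00] (3, 3)
[0.13164757 0.53381936 0.20504758] [-3.14075809e+00 -5.97947437e-05  2.89978301e+00] 0.09421096452983907 0.15
```

View pics/a.png

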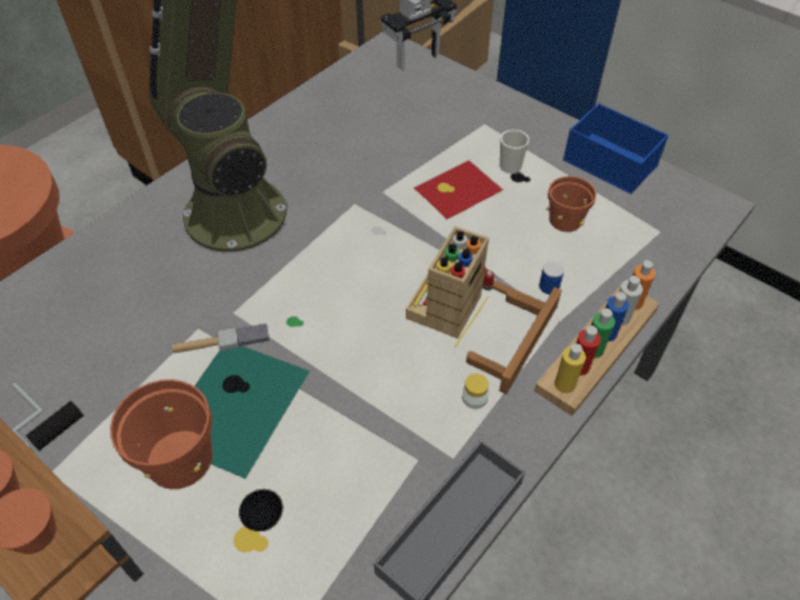

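View pics/b.png

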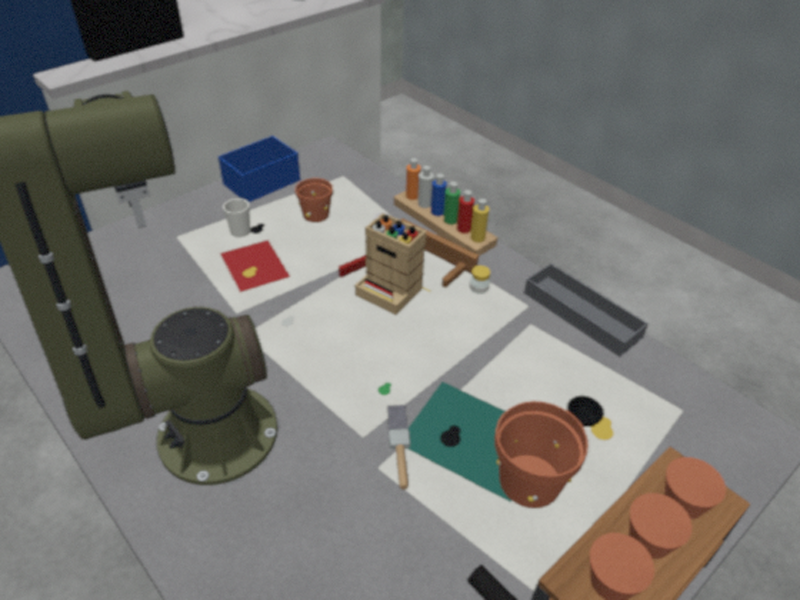

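The scene view shows the crate near (445,285) in the 800x600 picture, the brown bay from (470,355) to (560,295), and the red bar behind the crate near (490,280). In the side view the crate is at (393,265) and the bar's tip is at (342,270).

```bash
sed -i "s/^def snap/from scipy.spatial.transform import Rotation as Ro\ndef snap/; s/R=c\['rotation'\]/R=Ro.from_euler('xyz',c['rotation']).as_matrix()/" h.py
python3 - <<'E'
from h import *
for n in ['scene','side']: snap(n,n+'1.png')
print(proj('scene1.png',[0,0,0]),proj('side1.png',[0,0,0]), proj('scene1.png',[0.13,0.534,0.205]))
def crop(f,x,y,w,h,s,out):
    im=cv2.resize(cv2.imread('pics/'+f)[y:y+h,x:x+w],None,fx=s,fy=s,interpolation=2)
    for k in range(0,w,10): cv2.putText(im,str(x+k),(k*s,10),0,.35,(0,0,255)); cv2.line(im,(k*s,12),(k*s,18),(0,0,255))
    for k in range(10,h,10): cv2.putText(im,str(y+k),(0,k*s+4),0,.35,(0,0,255))
    cv2.imwrite('pics/'+out,im)
crop('scene1.png',275,150,130,130,4,'c.png')
crop('side1.png',230,135,130,90,6,'d.png')
E
```

```text
[164.01397497 149.71171519] [152.84971063 303.03382895] [291.4652574   43.30087673]
```

View pics/c.png

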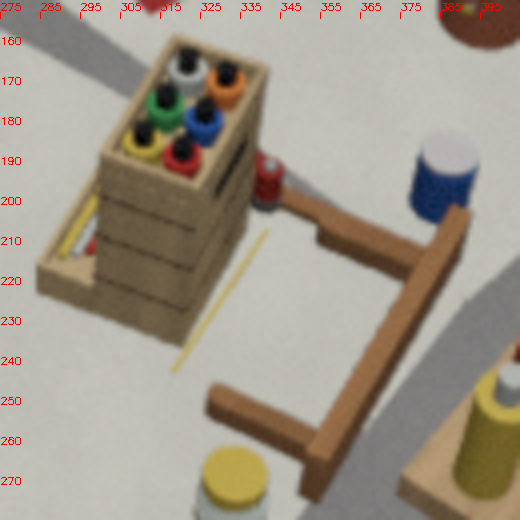

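View pics/d.png

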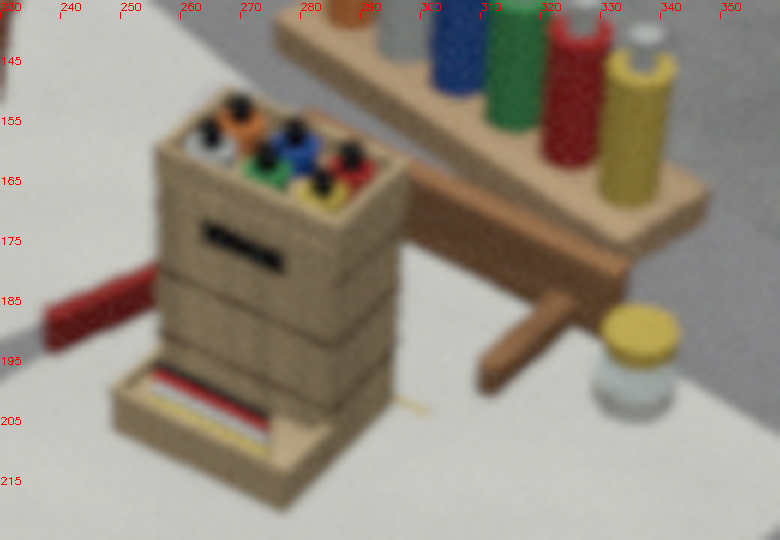

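```bash
python3 - <<'E'
from h import *
S,T='scene1.png','side1.png'
l=at(S,342,207.5,0);r=at(S,318.5,243,0);print('line',l,r,'side r',at(T,301.3,203.8,0),np.linalg.norm(l-r))
print('line r tri',tri(S,(318.5,243),T,(301.3,203.8)))
print('board top ends scene',at(S,389.3,201.3,.06),at(S,351.3,265,.06))
print('tray bottom side R,L',at(T,277.2,220.3,0),at(T,248.8,206.7,0),'top',at(T,277.2,214.2,.037),at(T,248.7,200.5,.037))
print('tray L scene',at(S,284.5,216,.037),at(S,285,222.5,0),tri(S,(284.5,216),T,(248.7,200.5)))
print('far R base',at(S,320.3,236.5,0),at(T,295.8,201.3,0),tri(S,(320.3,236.5),T,(295.8,201.3)))
s=[(318.8,159),(342,166.8),(324.3,197.5),(300.8,188)]
t=[(256.2,159.7),(267,150),(298.3,161.7),(285.8,172.5)]
for a,b in zip(s,t): print('top',at(S,*a,.202),at(T,*b,.202),tri(S,a,T,b))
print('tip top',at(T,237.3,187,.043),at(T,238.5,193.5,.012))
E
```

```text
line [0.6242 0.1894 0.    ] [0.6507 0.0333 0.    ] side r [0.648 0.031 0.   ] 0.15833338245613274
line r tri (array([ 0.6501,  0.0337, -0.0023]), np.float64(0.0016))
board top ends scene [0.744  0.2591 0.06  ] [ 0.7884 -0.0023  0.06  ]
tray bottom side R,L [0.5211 0.0235 0.    ] [0.4894 0.1458 0.    ] top [0.5159 0.0184 0.037 ] [0.4854 0.1399 0.037 ]
tray L scene [0.5252 0.024  0.037 ] [0.5245 0.0276 0.    ] (array([0.4905, 0.0941, 0.015 ]), np.float64(0.1001))
far R base [0.6403 0.0558 0.    ] [0.642  0.0545 0.    ] (array([0.6411, 0.0542, 0.0014]), np.float64(0.0013))
top [0.549  0.1483 0.202 ] [0.5241 0.1404 0.202 ] (array([0.5399, 0.1609, 0.1841]), np.float64(0.0028))
top [0.6181 0.1664 0.202 ] [0.5894 0.1594 0.202 ] (array([0.6085, 0.1823, 0.1814]), np.float64(0.0015))
top [0.6484 0.0434 0.202 ] [0.6268 0.0384 0.202 ] (array([0.6416, 0.0536, 0.1866]), np.float64(0.0012))
top [0.5785 0.0289 0.202 ] [0.554  0.0222 0.202 ] (array([0.5698, 0.0398, 0.1844]), np.float64(0.0022))
tip top [0.4966 0.2209 0.043 ] [0.4983 0.2178 0.012 ]
```

The measured geometry fits the task text:
- The crate is 126 x 124 mm, about 137 mm short of parked, and about 0.085 rad askew to the bay.
- The bay origin is about (0.701, 0.119), with yaw 0.168.

I'll push with two spread fingers, and first go behind the crate in the air.

carry_out([
  [[0,0,0,0,0,-0.1225,80],[0,0,0,0,0,-0.1225,80],[0,0,0,0,0,-0.1225,80],[0,0,0,0,0,-0.1225,80],[-14.5,-37.7,0,0,0,0,80],[-14.5,-37.7,0,0,0,0,80],[-14.5,-37.7,0,0,0,0,80],[-14.5,-37.7,0,0,0,0,80],[-14.5,-37.7,0,0,0,0,80],[-14.5,-37.7,0,0,0,0,80],[-14.5,-37.7,0,0,0,0,80],[-14.5,-37.7,0,0,0,0,80],[-14.5,-37.7,0,0,0,0,80],[-14.5,-37.7,0,0,0,0,80],[-14.5,-37.7,0,0,0,0,80],[-14.5,-37.7,0,0,0,0,80],[-14.5,-37.7,0,0,0,0,80],[-14.5,-37.7,0,0,0,0,80],[0,0,0,0,0,0,80]],
])

```text
time_s: 1.83
ee_pos: [0.4606, 0.0676, 0.2052]
eef_rot: [-3.141, 0.0, -2.898]
force: [-0.6, 0.8, -0.9]
grip_width: 0.0799
grip_force: 0.0
```

```bash
python3 - <<'E'
from h import *
snap('wrist','w2.png');print(telemetry.get_obs()['ee_pos'])
C=np.array([.5653,.1,0]);B=np.array([.701,.119,0])
def f(o,y,p): return o+Ro.from_euler('z',y).apply(p)
for n,p in dict(R=f(C,.25,[-.062,-.065,.037]),L=f(C,.25,[-.062,.065,.037]),tip=f(B,.168,[-.175,.131,.0275]),piv=f(B,.168,[-.078,.105,.043])).items(): print(n,p.round(3),proj('w2.png',p).round())
E
```

```text
[0.45919731 0.06974841 0.20506495]
R [0.521 0.022 0.037] [227. 239.]
L [0.489 0.148 0.037] [349. 239.]
tip [0.507 0.219 0.027] [404. 265.]
piv [0.607 0.209 0.043] [371. 347.]
```

View pics/w2.png

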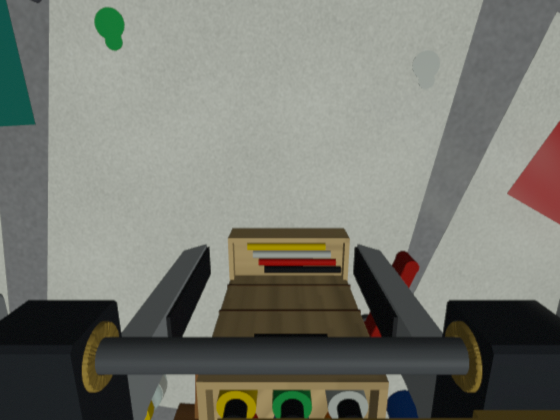

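The crate is as predicted: its tray's top near edge lies along row 238, columns 229–349, level with the tool. The keeper tip is at (404,253). I'll go down and up to the tray.

carry_out([
  [[0,3,38,0,0,0,80],[0,0,38,0,0,0,80],[0,0,38,0,0,0,80],[0,0,38,0,0,0,80],[0,0,25,0,0,0,80],[0,0,15,0,0,0,80],[0,0,0,0,0,0,80],[-5,0,0,0,0,0,80],[-5,0,0,0,0,0,80],[-5,0,0,0,0,0,80],[-5,0,0,0,0,0,80],[-5,0,0,0,0,0,80],[-5,0,0,0,0,0,80],[-3,0,0,0,0,0,80],[-3,0,0,0,0,0,80],[-3,0,0,0,0,0,80],[-3,0,0,0,0,0,80],[0,0,0,0,0,0,80]],
])

```text
time_s: 3.38
ee_pos: [0.498, 0.0855, 0.0133]
eef_rot: [3.142, -0.001, -2.893]
force: [-1.2, -1.2, 0.0]
grip_width: 0.0796
grip_force: 0.6
```

carry_out([
  [[-7,-0.3,0,0,0,0.01,80],[-7,-0.3,0,0,0,0.01,80],[-7,-0.3,0,0,0,0.01,80],[-7,-0.3,0,0,0,0.01,80],[-7,-0.3,0,0,0,0.01,80],[-7,-0.3,0,0,0,0.01,80],[-7,-0.3,0,0,0,0.01,80],[-7,-0.3,0,0,0,0.01,80],[-7,0,0,0,0,0,80],[-7,0,0,0,0,0,80],[-7,0,0,0,0,0,80],[-7,0,0,0,0,0,80],[-7,0,0,0,0,0,80],[-7,0,0,0,0,0,80],[-5,0,0,0,0,0,80],[-5,0,0,0,0,0,80],[0,0,0,0,0,0,80]],
])

```text
time_s: 4.8
ee_pos: [0.6057, 0.1038, 0.0137]
eef_rot: [-3.141, 0.001, -2.973]
force: [-0.4, 0.0, 0.5]
grip_width: 0.0801
grip_force: 0.0
```

```bash
python3 - <<'E'
from h import *
snap('side','s3.png');snap('scene','c3.png');o=telemetry.get_obs();print(o['ee_pos'],o['eef_rot'],o['force'])
a=cv2.resize(cv2.imread('pics/s3.png')[125:225,230:350],None,fx=4,fy=4,interpolation=2)[:, :400]
b=cv2.resize(cv2.imread('pics/c3.png')[150:250,290:390],None,fx=4,fy=4,interpolation=2)
cv2.imwrite('pics/e.png',np.hstack([a,b]))
E
```

```text
[0.60518661 0.10376026 0.01379424] [-3.14151468e+00  1.51670952e-03 -2.97333402e+00] [-0.85065273  1.16209234  0.29149335]
```

View pics/e.png

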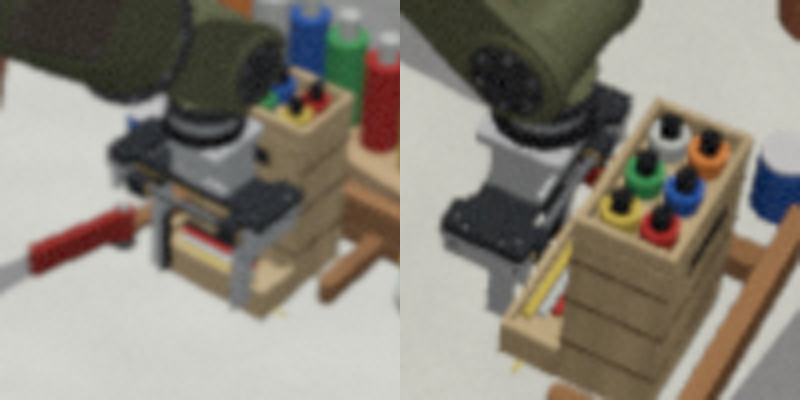

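The crate stands upright and nearly square, short of the board with its near face before the yellow line. The keeper is still open, its tip near (30,260) in the left half. I'll push on slowly.

carry_out([
  [[-3,0,0,0,0,0,80],[-3,0,0,0,0,0,80],[-3,0,0,0,0,0,80],[-3,0,0,0,0,0,80],[-3,0,0,0,0,0,80],[-3,0,0,0,0,0,80],[-2,0,0,0,0,0,80],[-2,0,0,0,0,0,80],[0,0,0,0,0,0,80]],
])

```text
time_s: 5.65
ee_pos: [0.6264, 0.1073, 0.0138]
eef_rot: [-3.142, -0.0, -2.973]
force: [-3.3, -0.2, 2.2]
grip_width: 0.0799
grip_force: 1.5
```

carry_out([
  [[-2,0,0,0,0,0,80],[-1,0,0,0,0,0,80],[-1,0,0,0,0,0,80],[-1,0,0,0,0,0,80]],
])

```text
time_s: 5.98
ee_pos: [0.6275, 0.1075, 0.0137]
eef_rot: [-3.142, -0.01, -2.973]
force: [-42.5, -9.0, 29.6]
grip_width: 0.08
grip_force: 21.9
```

carry_out([
  [[-1,0,0,0,0,0,80],[-1,0,0,0,0,0,80],[-1,0,0,0,0,0,80]],
])

```text
time_s: 6.23
ee_pos: [0.6276, 0.1075, 0.0138]
eef_rot: [-3.142, -0.018, -2.973]
force: [-68.5, -12.6, 45.9]
grip_width: 0.0797
grip_force: 34.6
```

The force rises hard with no further motion, so the crate is on the board. I'll back off and rise, then look.

carry_out([
  [[6,0,0,0,0,0,80],[10,0,0,0,0,0,80],[20,0,0,0,0,0,80],[30,0,0,0,0,0,80],[40,0,0,0,0,0,80],[40,0,0,0,0,0,40],[0,0,-30,0,0,0,0],[0,0,-38,0,0,0,0],[0,0,-38,0,0,0,0],[0,0,-38,0,0,0,0],[0,0,-30,0,0,0,0],[0,0,0,0,0,0,0],[0,0,0,0,0,0,0]],
])

```text
time_s: 7.32
ee_pos: [0.491, 0.0843, 0.189]
eef_rot: [-3.141, 0.004, -2.973]
force: [-0.2, 0.1, -1.7]
grip_width: 0.0299
grip_force: 0.0
```

```bash
python3 - <<'E'
from h import *
snap('wrist','w4.png');snap('side','s4.png');snap('scene','c4.png');o=telemetry.get_obs();print(o['ee_pos'],o['eef_rot'],o['qpos'])
a=cv2.resize(cv2.imread('pics/s4.png')[130:230,230:330],None,fx=4,fy=4,interpolation=2)
b=cv2.resize(cv2.imread('pics/c4.png')[150:250,300:400],None,fx=4,fy=4,interpolation=2)
cv2.imwrite('pics/f.png',np.hstack([a,b]))
E
```

```text
[0.48979227 0.08420815 0.18618836] [ 3.14145157e+00 -1.73967357e-03 -2.97339362e+00] [ 9.65410951e-02  2.00307718e-01  1.69171025e+00  1.70283860e-05
  1.25132000e+00 -1.64245950e+00]
```

View pics/f.png

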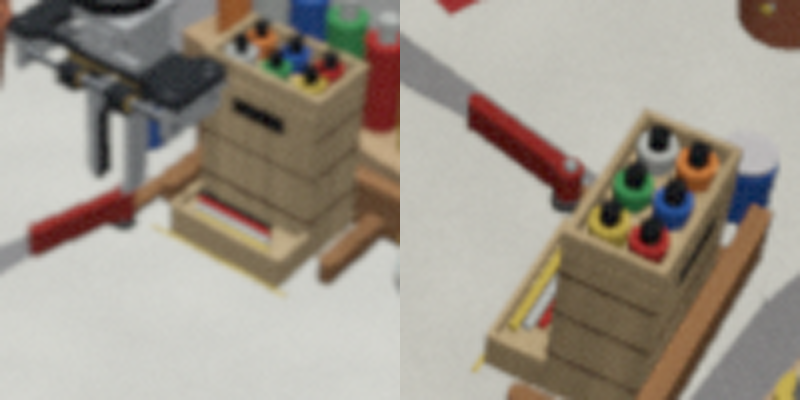

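View pics/w4.png

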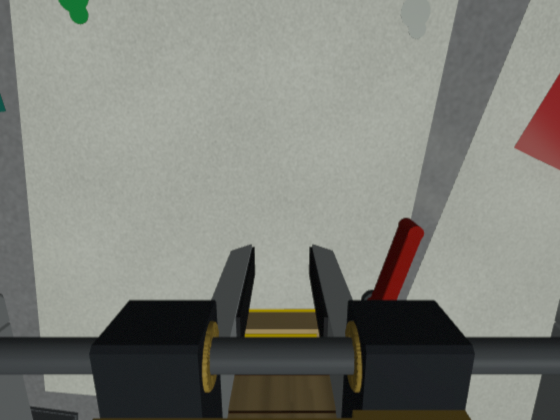

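The crate is square just behind the yellow line and upright. The keeper is open: its tip is at about (413,226) in the wrist picture and its pivot end is about (568,180) in the right-hand crop.

```bash
python3 - <<'E'
from h import *
W,S,T='w4.png','c4.png','s4.png'
print('tip',at(W,413,224,.043),at(S,317.8,175.5,.043),at(T,237.7,189,.043),tri(W,(413,224),S,(317.8,175.5)))
print('pivot top scene',at(S,343,192,.043))
# crate near face base
print('face',at(T,230+170/4,130+230/4,0),at(T,230+278/4,130+289/4,0),'line',at(T,230+155/4,130+226/4,0),at(T,230+284/4,130+294/4,0))
E
```

```text
tip [0.4935 0.2155 0.043 ] [0.5044 0.2158 0.043 ] [0.4907 0.2108 0.043 ] (array([0.4975, 0.2232, 0.03  ]), np.float64(0.004))
pivot top scene [0.6072 0.2114 0.043 ]
face [0.6283 0.1716 0.    ] [0.6489 0.0416 0.    ] line [0.6212 0.1856 0.    ] [0.6483 0.0329 0.    ]
```

```bash
python3 - <<'E'
import numpy as np
P=np.array([-78,105]);prev=np.array([-136.7,161.8])
for a in list(np.linspace(1.9,0.0,20))+[-.05]:
    s,c=np.sin(a),np.cos(a); off=8+8*abs(c)+12.5*abs(s)
    p=P+70*np.array([-s,-c])+off*np.array([-c,s]); d=p-prev; prev=p
    print(round(a,2),p.round(0),[round(-d[0]),round(d[1])])
E
```

```text
1.9 [-137.  149.] [0, -13]
1.8 [-141.  142.] [4, -7]
1.7 [-145.  135.] [3, -7]
1.6 [-147.  128.] [3, -8]
1.5 [-149.  121.] [2, -7]
1.4 [-151.  114.] [1, -7]
1.3 [-151.  108.] [1, -7]
1.2 [-151.  101.] [0, -7]
1.1 [-151.   94.] [-1, -7]
1.0 [-149.   86.] [-1, -7]
0.9 [-147.   79.] [-2, -7]
0.8 [-144.   72.] [-3, -7]
0.7 [-140.   66.] [-4, -7]
0.6 [-135.   59.] [-5, -6]
0.5 [-130.   54.] [-5, -6]
0.4 [-124.   48.] [-6, -5]
0.3 [-117.   44.] [-7, -5]
0.2 [-110.   40.] [-7, -4]
0.1 [-102.   37.] [-8, -3]
0.0 [-94.  35.] [-8, -2]
-0.05 [-91.  34.] [-3, -1]
```

carry_out([
  [[-14.9,32.3,0,0,0,0,0],[-14.9,32.3,0,0,0,0,0],[-14.9,32.3,0,0,0,0,0],[-14.9,32.3,0,0,0,0,0],[-14.9,32.3,0,0,0,0,0],[0,0,0,0,0,0,0],[0,0,34,0,0,0,0],[0,0,34,0,0,0,0],[0,0,34,0,0,0,0],[0,0,34,0,0,0,0],[0,0,32,0,0,0,0],[0,0,0,0,0,0,0],[0,0,0,0,0,0,0]],
])

```text
time_s: 8.55
ee_pos: [0.5356, 0.2552, 0.0181]
eef_rot: [-3.141, -0.004, -2.974]
force: [1.1, -0.4, 1.7]
grip_width: 0.0002
grip_force: 0.0
```

carry_out([
  [[0,-13,0,0,0,0,0],[4,-7,0,0,0,0,0],[3,-7,0,0,0,0,0],[3,-7,0,0,0,0,0],[2,-7,0,0,0,0,0],[1,-7,0,0,0,0,0],[1,-7,0,0,0,0,0],[0,-7,0,0,0,0,0],[-1,-7,0,0,0,0,0],[-1,-7,0,0,0,0,0],[-2,-7,0,0,0,0,0],[-3,-7,0,0,0,0,0],[-4,-7,0,0,0,0,0],[-5,-6,0,0,0,0,0],[-5,-6,0,0,0,0,0],[-6,-5,0,0,0,0,0],[0,0,0,0,0,0,0]],
])

```text
time_s: 9.97
ee_pos: [0.5698, 0.1448, 0.0194]
eef_rot: [-3.141, 0.001, -2.974]
force: [-0.4, -0.5, 0.6]
grip_width: -0.0002
grip_force: 0.0
```

carry_out([
  [[-7,-5,0,0,0,0,0],[-7,-4,0,0,0,0,0],[-8,-3,0,0,0,0,0],[-4,-1,0,0,0,0,0],[0,0,0,0,0,0,0]],
])

```text
time_s: 10.38
ee_pos: [0.5973, 0.1371, 0.0194]
eef_rot: [-3.141, 0.001, -2.974]
force: [-0.7, -0.5, -0.5]
grip_width: 0.0003
grip_force: 0.0
```

carry_out([
  [[-1,0,0,0,0,0,0],[-1,0,0,0,0,0,0],[-1,0,0,0,0,0,0],[-1,0,0,0,0,0,0]],
])

```text
time_s: 10.72
ee_pos: [0.5982, 0.1376, 0.0192]
eef_rot: [-3.141, -0.006, -2.973]
force: [-21.9, -6.4, 13.2]
grip_width: 0.0003
grip_force: 11.1
```

carry_out([
  [[-1,0,0,0,0,0,0],[-1,0,0,0,0,0,0],[0,0,0,0,0,0,0]],
])

```text
time_s: 10.97
ee_pos: [0.5983, 0.1376, 0.0191]
eef_rot: [-3.141, -0.011, -2.973]
force: [-30.6, -7.8, 19.3]
grip_width: 0.0007
grip_force: 16.2
```

The bar is hard on its stop. I'll retreat, rise and check.

carry_out([
  [[5,0,0,0,0,0,0],[15,0,0,0,0,0,0],[35,0,0,0,0,0,0],[40,0,0,0,0,0,0],[40,0,0,0,0,0,0],[40,0,0,0,0,0,0],[0,0,-38,0,0,0,0],[0,0,-38,0,0,0,0],[0,0,-38,0,0,0,0],[0,0,-38,0,0,0,0],[0,0,0,0,0,0,0],[0,0,0,0,0,0,0]],
])

```text
time_s: 11.97
ee_pos: [0.4305, 0.1092, 0.1732]
eef_rot: [-3.142, 0.004, -2.973]
force: [-0.0, 0.3, -1.1]
grip_width: 0.0007
grip_force: 0.0
```

```bash
python3 - <<'E'
from h import *
snap('side','s5.png');snap('scene','c5.png');o=telemetry.get_obs();print(o['ee_pos'],o['force'],o['time_s'])
a=cv2.resize(cv2.imread('pics/s5.png')[130:230,230:330],None,fx=4,fy=4,interpolation=2)
b=cv2.resize(cv2.imread('pics/c5.png')[150:250,300:400],None,fx=4,fy=4,interpolation=2)
cv2.imwrite('pics/g.png',np.hstack([a,b]))
E
```

```text
[0.4292814  0.10893571 0.17061294] [-0.30121012  0.27886612  0.48207379] 12.0667
```

View pics/g.png

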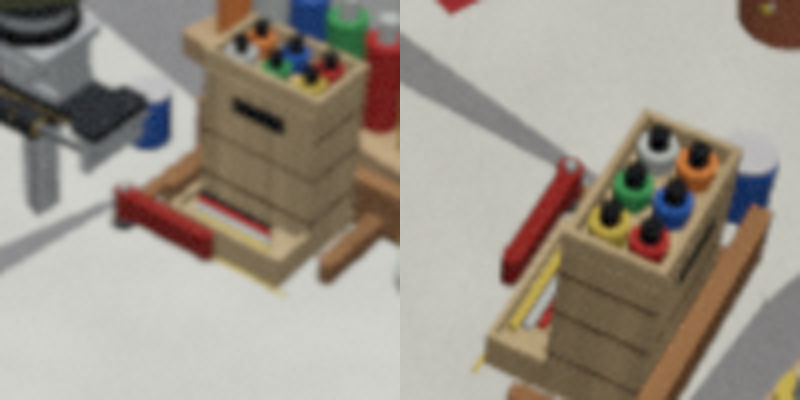

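The bar lies shut, parallel to the crate's near face, from (120,200) to (210,250) in the left half. The crate is square on the board and has not moved.

```bash
python3 -c "
from station import ctrl; print(ctrl.hand_in())"
```

```text
the job is handed in; nothing more can be done
None
```

The crate was slid upright until it sat square and flush on the back board, the keeper bar was pushed shut onto its stop, and the job was handed in at about 12 s (no verdict was returned).

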